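Load the bench lamp and hold it up at its second stop

TASK

Get the telescoping bench lamp ready: first, with its arm still down, drop the two slim battery cells one by one, contact nub up, into the two open bores in its foot, and leave the fat cell standing where it is, it does not fit. Then squeeze the release button in the side of the lamp's grip and, keeping it squeezed, draw the lamp up past its first stop all the way to the second, its topmost. Nothing latches up there and the lamp sinks if let go, so finish still gripping it and holding it fully up: I will do up the collar screw while you hold.

Things in the scene. Friction and masses are not known exactly. Their poses are not given: they have to be found in the camera images.
- lamp: Foot and outer tube of the bench lamp; fixed, always level. Origin on the bench on the mast axis. Foot plate 12 mm high, local x -168 to +50, y +-56. Tube 26 mm across; black collar 38 mm across, top 154 mm up, wing screw out to y +37 at 142 mm. Battery block on the -x end: local x -163 to -87, y +-56, top 42 mm up, with two open bores. The LED arm points to local +x.
- bore_a (a point): Centre of the mouth of one battery bore, in the block's top face, 42 mm above the bench (lamp-local x -125, y -29); axes are the lamp's. 29 mm across, 2.5 mm chamfer, 26 mm deep, flat bottom 16 mm above the bench. Either cell goes in either bore; seated, it stands 24 mm out of the block.
- bore_b (a point): Centre of the mouth of the other battery bore, the same in size, 58 mm from the first (lamp-local x -125, y +29).
- cell_1: One of the two slim battery cells: 26 mm across, 50 mm high with its 2.5 mm contact nub on top, about 70 g, black wrap, plain steel ends. Stands on the bench nub up. Origin at the centre of its underside, z axis up through the nub.
- cell_2: The other slim cell, the same in every way.
- fat_cell: A fat cell of the same look, 34 mm across, 61 mm high, standing near the slim ones: it does not fit the bores and stays where it is. Origin at the centre of its underside.
- lamp_grip (a point): Centre of the lamp's grip, on the mast axis, 208 mm above the bench with the lamp down; rises with the lamp, axes are the lamp's. The grip is an upright black block, 50 mm along local x, 28 mm along y, 175 to 233 mm above the bench when down, nothing above it. Under it is the aluminium LED arm, local x -24 to +179, y +-21, top 175 mm up (fins to 179 mm from x +54 on).
- button_face (a point): Centre of the outer face of the release button, on the local -y side of the grip, level with lamp_grip. 32 x 32 mm, stands 7 mm out: grip and button measure 35 mm across, 29 mm with the button home. It goes in along the lamp's +y: take the grip with one finger on the button and the other on the face behind it.
- lamp_button (a joint): Travel of the release button, m: 0 out, 0.006 fully home; spring 3 N at first, 9 N fully home. The latch pin is clear of its hole beyond about 0.0045.
- lamp_slide (a joint): Height of the lamp on its mast, m: 0 down, the latch holds it there against pulling; first stop 0.050, where the latch drops into a hole if the button is out; second stop 0.100, the hard top end, nothing latches: let go, the lamp sinks to the first stop. With the button home it slides freely; moving part about 0.47 kg, little drag.
There are look-alikes about, which are no part of the job. Leave any red or yellow look-alike of the cell_2 alone.

How it is judged:
By the outcome, as a careful person would: the job done as asked, in the order asked, and still so for the second after the job is handed in, while the arm keeps its last pose, push and grip.
It also fails if it takes over 70 s, if anything falls off the work surface, if the arm or the gripper's body presses on something with over 40 N, if the wrist force passes 120 N, or if a joint passes its speed limit or range.

ROBOT

A 7-joint arm with a two-finger parallel gripper is mounted at the origin on a cart in front of the work surface, level with it; the furniture and walls round the work are solid. World frame = base frame: x ahead of the robot, y to its left, z up, the work surface at z = 0. Lengths are in mm, angles in degrees, forces in N, time in s.
With the tool pointing down it reaches from about 400 to 850 mm from the base axis. Payload 6.9 kg.
Tool frame: the origin (TCP) lies where the fingers leave the gripper's body, on its centre line; the fingertips stand 73 mm ahead of it and the grasp point (between the pads) lies 54 mm ahead of it (r.grip_depth is the distance from the TCP to the grasp point, in mm); z points along the fingers, y is the line along which they close (so a half turn about z gives the same grasp; the last joint's range is limited). The gripper opens to 85 mm and grips with 20 to 120 N. Pads are 22 mm wide; open, the fingers measure 114 mm over their backs; the gripper's body (76 mm by 85 mm) begins 54 mm behind the grasp point. The pads swing forward as they close: fully open they stand 13 mm farther back than shut.
Start: joints at [-57.382, 29.078, -13.613, 85.955, 7.202, 65.827, -8.869], TCP at [279.611, 558.956, 303.875] pointing down, gripper open.
Joint ranges: [-176.47, 176.47], [-13.61, 117.27], [-81.72, 77.17], [0.22, 143.17], [-87.28, 267.28], [10, 112.55], [-165.47, 165.47]. Speed limits (degrees/s): [136.94, 136.94, 180, 180, 180, 180, 180].

INTERFACE

Orientations are given as [roll, pitch, yaw] about the fixed x, y, z axes, in that order (R = Rz(yaw) Ry(pitch) Rx(roll)).
In Python, from bench import r gives the robot as it stands. The module is installed in compiled form; this text tells all that it offers.
- The arm moves only by the tool play_rows, never from a script. Its argument "plan" is a list of rows, each a list of 5 numbers: the opening, from 0 (shut) to 1 (fully open), then the shift along the tool's x, y, z in units of 0.04 m (1.0 is 0.04 m), then the turn about the tool's z in units of 5 degrees (1.0 is 5 degrees). A call has 1 to 10 rows; each row shifts and turns the commanded pose from where the row before left it, along the tool's axes as they then stand; what a row does not reach is not made up. A row lasts 1/12 s, in which the tool goes at most 41.7 mm and 7.16 degrees, less where a joint would pass 70% of its speed; a pose out of reach is approached as far as the arm can. A call with a number of a shift or a turn outside -1 to 1 is refused whole. A call with a gripper value outside its range is refused whole. The fingers move at their own pace and stop on an object; "newtons" is the grip in N (left out, the last holds). Time passes only in rows, so rows that do not move let the fingers close. It gives the time, the measured TCP pose, the force, the opening and the grip force at its end, in the units of the state.
- r.get_obs(): the state, without advancing time (a new reading comes with each control period).
- r.grab_frame(name): name is "scene" or "side" or "wrist"; returns a dict with "color" (420x560x3 uint8, red, green, blue), "mtx" (3x3 intrinsics, pixels), "dist_coeffs" ([k1, k2, p1, p2, k3] as OpenCV has them; the pictures are not rectified), "extrinsics" (4x4, takes a point from world to camera coordinates). Camera axes: x right, y down, z forward; pixel columns grow to the right and rows downward; lengths in mm; the calibration is good to about 2 mm. A picture is of the moment at which its call begins. There is no depth.
- r.job_done(): hands the job in; it is judged then, once.
Trained networks look in the newest picture that a camera, given by its name, has taken for a name from the list of things; names that differ only in an ending like _2 or _b are one class to them, and where a whole thing is asked for, a point or a joint stands for the part that bears it (a point fixed in the world has none). Each returns a list of dicts, best first, with "conf" (0 to 1); they miss things now and then, are a little off and sometimes report something else, mostly with a low value. They report only what shows in the picture. A call takes as long as a camera call. They do not tell look-alikes from the thing itself.
- r.search_frame(target, camera): "position" ([x, y, z] in mm, in world coordinates, good to about 4 mm: the middle of the surface that is visible of it).
- r.silhouettes(target, camera): "mask" (420x560 bool, what is visible of it).
- r.tip_of(target, camera): "position" ([x, y, z] in mm, in world coordinates, good to about 4 mm: a listed point, or the origin of a listed thing).
The state is a dict: "t": time; "joint_positions": joint angles; "dq": joint speeds; "joint_efforts": joint torques, N m; "tool_pos": TCP position; "tcp_rot": TCP orientation; "force": force on the tool from outside, world axes, zero at the start; "ft_torque": the same for the moment, N m; "opening": opening from 0.0 (shut) to 1.0 (fully open); "grip_force": force on a finger pad.
Only numpy, scipy, OpenCV 4.12 (cv2) and the standard library are available. Lean on these libraries where they do the work, as an engineer would, in place of code of your own. Each camera call takes 0.05 s, during which the arm holds its last target. There are 200 camera calls.

## Working session

There is one attempt and no reset: what is moved stays moved. The work goes in short steps, Python scripts to look and compute and a tool call to move; the robot and the scene stay as the last step left them, time stands still between calls to the robot, and variables do not carry over. Pictures are saved under pics/ and viewed, at most 10 in all, crops included, and the job is handed in when it is done.

Besides the shell and the picture viewer there is one more tool, called after "Emit:" by a JSON object that holds its "api" and its "payload". play_rows: Moves the arm, as the interface text tells. Its arguments: {"type":"object","properties":{"plan":{"type":"array","items":{"type":"array","items":{"type":"number"}}},"newtons":{"type":"number"}},"required":["plan"]}

```bash
mkdir -p pics; python3 - <<'E'
from bench import r
import cv2,numpy as np
o=r.get_obs();print({k:np.round(o[k],2).tolist() for k in o})
for c in ["scene","side"]:
    f=r.grab_frame(c);cv2.imwrite(f"pics/{c}0.png",f["color"][:,:,::-1])
    for t in ["bore_a","cell_1","fat_cell","lamp_grip","button_face","lamp"]:
        print(c,t,[(np.round(d["position"]).tolist(),round(d["conf"],2)) for d in r.tip_of(t,c)])
E
```

```text
{'t': 0.0, 'joint_positions': [-57.38, 29.13, -13.61, 86.01, 7.2, 65.83, -8.87], 'dq': [0.12, -0.06, -0.02, -0.07, -0.11, 0.01, 0.07], 'joint_efforts': [-0.0, -62.06, -2.19, -24.97, 0.01, 0.01, -0.0], 'tool_pos': [279.52, 558.58, 303.01], 'tcp_rot': [-179.89, 0.0, 153.42], 'force': [0.11, -0.44, -0.1], 'ft_torque': [-0.01, -0.08, -0.05], 'grip_force': 0.0, 'opening': 1.0}
scene bore_a [([564.0, -260.0, 42.0], 0.76), ([627.0, -260.0, 38.0], 0.64)]
scene cell_1 [([490.0, -378.0, -2.0], 0.9), ([438.0, -227.0, -3.0], 0.87), ([431.0, -323.0, 4.0], 0.77), ([435.0, -460.0, -1.0], 0.62), ([430.0, -403.0, -2.0], 0.38)]
scene fat_cell [([429.0, -402.0, -3.0], 0.58)]
scene lamp_grip [([603.0, -386.0, 207.0], 0.7), ([605.0, -389.0, 0.0], 0.61)]
scene button_face [([576.0, -387.0, 210.0], 0.62)]
scene lamp [([603.0, -389.0, 1.0], 0.76)]
side bore_a [([621.0, -262.0, 42.0], 0.76), ([561.0, -259.0, 43.0], 0.64)]
side cell_1 [([428.0, -320.0, 1.0], 0.77), ([436.0, -226.0, 1.0], 0.76), ([432.0, -464.0, -2.0], 0.55), ([492.0, -378.0, -4.0], 0.49)]
side fat_cell [([429.0, -406.0, -4.0], 0.8)]
side lamp_grip [([602.0, -380.0, 208.0], 0.91)]
side button_face [([579.0, -387.0, 211.0], 0.73), ([430.0, -320.0, -0.0], 0.26)]
side lamp [([600.0, -388.0, -2.0], 0.58)]
```

View pictures.

View pics/scene0.png

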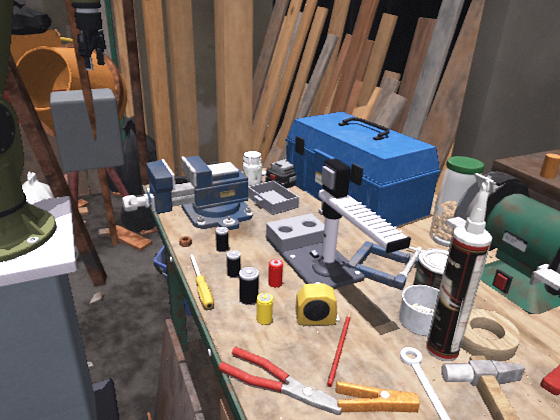

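View pics/side0.png

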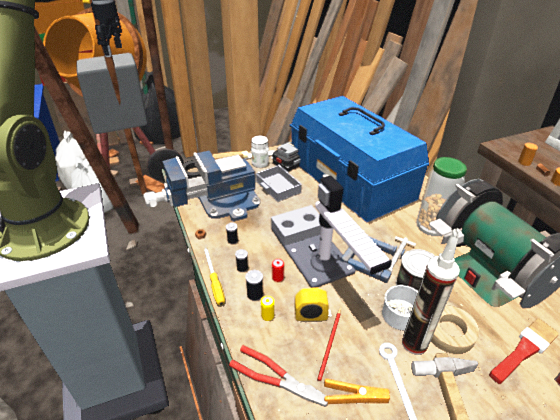

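```bash
cat > h.py <<'E'
import numpy as np
from bench import r
def rows(targets,op,start=None):
    """targets: list of (x,y,z,yaw[,maxstep]); tool pointing down. Prints rows."""
    o=r.get_obs(); p=np.array(o["tool_pos"],float); y=o["tcp_rot"][2]
    if start is not None: p=np.array(start[:3],float); y=start[3]
    out=[]
    for t in targets:
        q=np.array(t[:3],float); dy=(t[3]-y+180)%360-180; ms=t[4] if len(t)>4 else 38
        n=int(np.ceil(max(np.linalg.norm(q-p)/ms,abs(dy)/5,1)))
        d=(q-p)/n
        for i in range(n):
            a=np.radians(y)
            s=[d[0]*np.cos(a)+d[1]*np.sin(a), d[0]*np.sin(a)-d[1]*np.cos(a), -d[2]]
            row=[op]+[round(v/40,3) for v in s]+[round(-dy/n/5,3)]
            out.append(row); y+=dy/n
        p=q
    for i in range(0,len(out),10): print(str(out[i:i+10]).replace(" ",""))
def st():
    o=r.get_obs(); print(round(o["t"],2),np.round(o["tool_pos"],1),np.round(o["tcp_rot"],1),np.round(o["force"],1),round(o["opening"],3),round(o["grip_force"],1))
E
python3 -c "
from h import *
rows([(560,150,305,80),(440,-215,305,3.7)],1)"
```

```text
[[1,np.float64(-0.723),np.float64(-0.401),np.float64(-0.002),np.float64(0.979)],[1,np.float64(-0.754),np.float64(-0.337),np.float64(-0.002),np.float64(0.979)],[1,np.float64(-0.78),np.float64(-0.272),np.float64(-0.002),np.float64(0.979)],[1,np.float64(-0.801),np.float64(-0.204),np.float64(-0.002),np.float64(0.979)],[1,np.float64(-0.815),np.float64(-0.135),np.float64(-0.002),np.float64(0.979)],[1,np.float64(-0.824),np.float64(-0.065),np.float64(-0.002),np.float64(0.979)],[1,np.float64(-0.826),np.float64(0.005),np.float64(-0.002),np.float64(0.979)],[1,np.float64(-0.823),np.float64(0.076),np.float64(-0.002),np.float64(0.979)],[1,np.float64(-0.813),np.float64(0.146),np.float64(-0.002),np.float64(0.979)],[1,np.float64(-0.798),np.float64(0.215),np.float64(-0.002),np.float64(0.979)]]
[[1,np.float64(-0.777),np.float64(0.282),np.float64(-0.002),np.float64(0.979)],[1,np.float64(-0.75),np.float64(0.347),np.float64(-0.002),np.float64(0.979)],[1,np.float64(-0.717),np.float64(0.41),np.float64(-0.002),np.float64(0.979)],[1,np.float64(-0.68),np.float64(0.47),np.float64(-0.002),np.float64(0.979)],[1,n
[... 589 characters left out ...]
p.float64(0.954)],[1,np.float64(-0.543),np.float64(0.255),np.float64(-0.0),np.float64(0.954)],[1,np.float64(-0.52),np.float64(0.3),np.float64(-0.0),np.float64(0.954)],[1,np.float64(-0.493),np.float64(0.342),np.float64(-0.0),np.float64(0.954)],[1,np.float64(-0.463),np.float64(0.382),np.float64(-0.0),np.float64(0.954)],[1,np.float64(-0.43),np.float64(0.419),np.float64(-0.0),np.float64(0.954)],[1,np.float64(-0.394),np.float64(0.453),np.float64(-0.0),np.float64(0.954)],[1,np.float64(-0.355),np.float64(0.484),np.float64(-0.0),np.float64(0.954)],[1,np.float64(-0.313),np.float64(0.512),np.float64(-0.0),np.float64(0.954)]]
[[1,np.float64(-0.269),np.float64(0.536),np.float64(-0.0),np.float64(0.954)]]
```

Emit:
{"api": "play_rows", "payload": {"plan": [[1, -0.72, -0.4, 0, 1], [1, -0.75, -0.34, 0, 1], [1, -0.78, -0.27, 0, 1], [1, -0.8, -0.2, 0, 1], [1, -0.82, -0.14, 0, 1], [1, -0.82, -0.06, 0, 1], [1, -0.83, 0, 0, 1], [1, -0.82, 0.08, 0, 1], [1, -0.81, 0.15, 0, 1], [1, -0.8, 0.22, 0, 1]]}}

```text
t: 1.53
tool_pos: [465.1, 283.8, 304.2]
tcp_rot: [180.0, -0.0, 103.2]
force: [0.5, -0.4, -0.7]
opening: 0.996
grip_force: 0.0
```

Emit:
{"api": "play_rows", "payload": {"plan": [[1, -0.78, 0.28, 0, 1], [1, -0.75, 0.35, 0, 1], [1, -0.72, 0.41, 0, 1], [1, -0.68, 0.47, 0, 1], [1, -0.64, 0.53, 0, 1], [1, -0.6, -0.09, 0, 1], [1, -0.6, -0.04, 0, 1], [1, -0.6, 0.01, 0, 1], [1, -0.6, 0.06, 0, 1], [1, -0.6, 0.11, 0, 1]]}}

```text
t: 2.37
tool_pos: [512.0, 32.4, 304.0]
tcp_rot: [180.0, -0.0, 53.2]
force: [-0.2, -0.8, -1.4]
opening: 1.001
grip_force: 0.0
```

Emit:
{"api": "play_rows", "payload": {"plan": [[1, -0.58, 0.16, 0, 1], [1, -0.56, 0.2, 0, 1], [1, -0.54, 0.25, 0, 1], [1, -0.52, 0.3, 0, 1], [1, -0.5, 0.34, 0, 1], [1, -0.46, 0.38, 0, 1], [1, -0.43, 0.42, 0, 1], [1, -0.4, 0.45, 0, 0.9], [1, -0.35, 0.48, 0, 0.5], [1, -0.32, 0.5, 0, 0]]}}

```text
t: 3.2
tool_pos: [422.5, -189.4, 304.1]
tcp_rot: [180.0, -0.0, 11.3]
force: [0.8, 0.1, 0.5]
opening: 1.001
grip_force: 0.0
```

```bash
python3 - <<'E'
from h import *
import cv2
st()
f=r.grab_frame("wrist");cv2.imwrite("pics/w0.png",f["color"][:,:,::-1])
for c in ["wrist","scene","side"]:
    if c!="wrist": r.grab_frame(c)
    for t in ["bore_a","cell_1","fat_cell"]+([] if c=="wrist" else ["lamp_grip","button_face"]):
        print(c,t,[(np.round(d["position"]).tolist(),round(d["conf"],2)) for d in r.tip_of(t,c)])
E
```

```text
3.2 [ 422.5 -189.4  304.1] [180.   -0.   11.3] [0.8 0.1 0.5] 1.001 0.0
wrist bore_a [([568.0, -260.0, 42.0], 0.74), ([599.0, -385.0, 3.0], 0.31)]
wrist cell_1 [([438.0, -226.0, 1.0], 0.82), ([429.0, -322.0, 6.0], 0.77), ([496.0, -377.0, 2.0], 0.75), ([433.0, -465.0, -3.0], 0.55)]
wrist fat_cell [([430.0, -403.0, -3.0], 0.82)]
scene bore_a [([563.0, -264.0, 38.0], 0.95), ([627.0, -259.0, 40.0], 0.58), ([604.0, -389.0, 207.0], 0.32)]
scene cell_1 [([435.0, -460.0, -0.0], 0.93), ([430.0, -321.0, 1.0], 0.87), ([437.0, -228.0, -0.0], 0.75), ([491.0, -374.0, 0.0], 0.74)]
scene fat_cell [([428.0, -404.0, 3.0], 0.91)]
scene lamp_grip [([605.0, -388.0, 208.0], 0.88)]
scene button_face [([575.0, -384.0, 213.0], 0.49)]
side bore_a [([624.0, -262.0, 43.0], 0.8), ([567.0, -262.0, 46.0], 0.74)]
side cell_1 [([437.0, -467.0, -2.0], 0.77), ([437.0, -227.0, -2.0], 0.53), ([430.0, -322.0, 4.0], 0.48)]
side fat_cell [([429.0, -405.0, 1.0], 0.96)]
side lamp_grip [([599.0, -386.0, 204.0], 0.63)]
side button_face [([575.0, -386.0, 204.0], 0.6), ([566.0, -262.0, 43.0], 0.25)]
```

View pics/w0.png

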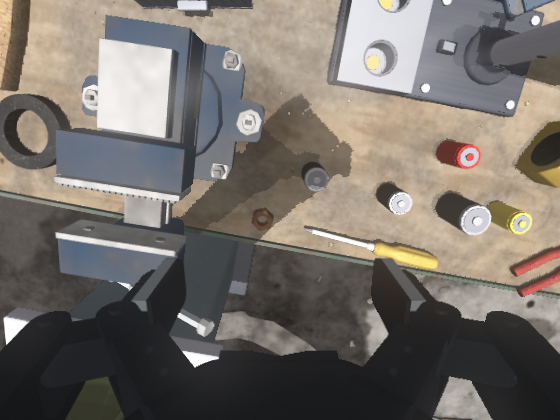

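```bash
sed -i 's/round(v\/40,3)/float(round(v\/40,2))/; s/round(-dy\/n\/5,3)/float(round(-dy\/n\/5,2))/' h.py; python3 -c "
from h import *
st();rows([(437,-227,165,3.2)],.6)"
```

```text
4.0 [ 423.1 -188.5  303.9] [-180.     0.    11.4] [ 0.5  0.1 -1.3] 1.005 0.0
[[0.6,0.04,0.25,0.87,0.41],[0.6,0.05,0.25,0.87,0.41],[0.6,0.06,0.25,0.87,0.41],[0.6,0.06,0.25,0.87,0.41]]
```

Emit:
{"api": "play_rows", "payload": {"plan": [[0.6, 0.04, 0.25, 0.87, 0.41], [0.6, 0.05, 0.25, 0.87, 0.41], [0.6, 0.06, 0.25, 0.87, 0.41], [0.6, 0.06, 0.25, 0.87, 0.41], [0.6, 0, 0, 0, 0], [0.6, 0, 0, 0, 0]]}}

```text
t: 4.5
tool_pos: [436.2, -227.0, 163.5]
tcp_rot: [-179.9, 0.2, 3.2]
force: [-0.3, -0.4, 0.5]
opening: 0.596
grip_force: 0.0
```

```bash
python3 - <<'E'
from h import *
import cv2
st()
f=r.grab_frame("wrist");cv2.imwrite("pics/w1.png",f["color"][:,:,::-1])
print(f["mtx"],f["dist_coeffs"],np.round(f["extrinsics"],3))
for t in ["bore_a","cell_1","fat_cell"]:
    print(t,[(np.round(d["position"],1).tolist(),round(d["conf"],2)) for d in r.tip_of(t,"wrist")])
E
```

```text
4.5 [ 436.2 -227.   163.5] [-179.9    0.2    3.2] [-0.3 -0.4  0.5] 0.596 0.0
[[316.7118085    0.         278.18835541]
 [  0.         316.7118085  207.52937167]
 [  0.           0.           1.        ]] [-0.04635084  0.          0.          0.          0.        ] [[ 5.50000e-02 -9.99000e-01 -2.00000e-03 -2.50389e+02]
 [-9.59000e-01 -5.30000e-02  2.77000e-01  4.07928e+02]
 [-2.77000e-01 -1.30000e-02 -9.61000e-01  3.59615e+02]
 [ 0.00000e+00  0.00000e+00  0.00000e+00  1.00000e+00]]
bore_a [([568.7, -259.7, 38.0], 0.62), ([428.0, -322.9, 4.1], 0.56)]
cell_1 [([496.6, -374.3, 3.1], 0.97), ([426.2, -320.6, 3.8], 0.77), ([436.3, -226.5, 1.6], 0.62)]
fat_cell [([428.6, -399.3, -1.1], 0.87)]
```

View pics/w1.png

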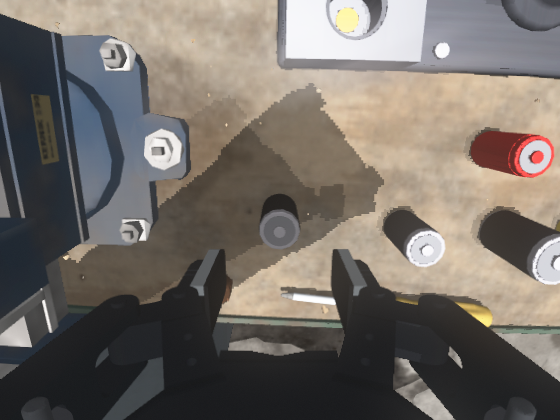

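```bash
cat >> h.py <<'E'
def bp(f,pix,z):
    import cv2
    n=cv2.undistortPoints(np.array([[pix]],float),np.array(f["mtx"]),np.array(f["dist_coeffs"])).ravel()
    E=np.array(f["extrinsics"]);R,t=E[:3,:3],E[:3,3]
    c=-R.T@t; d=R.T@np.array([n[0],n[1],1]); return np.round(c+d*(z-c[2])/d[2],1)
def pj(f,P):
    import cv2
    E=np.array(f["extrinsics"]);return cv2.projectPoints(np.array([P],float),cv2.Rodrigues(E[:3,:3])[0],E[:3,3],np.array(f["mtx"]),np.array(f["dist_coeffs"]))[0].round(1).ravel()
E
python3 - <<'E'
from h import *
f=r.grab_frame("wrist")
for n,p,z in [("A",(280,230),50),("Atop",(280,229),47.5),("B",(428,250),50),("fat",(556,262),61),("corner",(281,56),42),("corner2",(421,62),42),("red",(537,157),50)]: print(n,bp(f,p,z))
# grasp-point projection
o=r.get_obs();p=np.array(o["tool_pos"]);print(pj(f,p-[0,0,54]),pj(f,p-[0,0,115]))
E
```

```text
A [ 439.2 -228.3   50. ]
Atop [ 439.  -228.3   47.5]
B [ 430.8 -323.7   50. ]
fat [ 431.1 -402.4   61. ]
corner [ 540.3 -223.1   42. ]
corner2 [ 542.4 -303.2   42. ]
red [ 494.  -380.2   50. ]
[277.4 281.7] [277.6 232.8]
```

Emit:
{"api": "play_rows", "payload": {"plan": [[0.6, 0.05, 0.03, 0.5, 0], [0.6, 0, 0, 0.5, 0], [0.6, 0, 0, 0.54, 0], [0.6, 0, 0, 0, 0], [0, 0, 0, 0, 0], [0, 0, 0, 0, 0], [0, 0, 0, 0, 0], [0, 0, 0, 0, 0], [0, 0, 0, 0, 0]], "newtons": 40}}

```text
t: 5.5
tool_pos: [439.9, -228.3, 104.7]
tcp_rot: [179.9, -0.1, 3.2]
force: [-0.5, 1.2, 8.3]
opening: 0.284
grip_force: 39.4
```

Emit:
{"api": "play_rows", "payload": {"plan": [[0, 0, 0, -0.6, 0], [0, 0, 0, -0.9, 0], [0, 0.3, 0.3, -0.9, 0], [0, 0.6, 0.3, -0.2, 0], [0, 0, 0, 0, 0], [0, 0, 0, 0, 0]]}}

```text
t: 6.0
tool_pos: [477.8, -250.4, 208.5]
tcp_rot: [179.9, -0.2, 3.3]
force: [-0.2, -1.5, -1.0]
opening: 0.281
grip_force: 39.5
```

```bash
python3 - <<'E'
from h import *
import cv2
st()
f=r.grab_frame("wrist");cv2.imwrite("pics/w2.png",f["color"][:,:,::-1])
for t in ["bore_a","cell_1"]:
    print(t,[(np.round(d["position"],1).tolist(),round(d["conf"],2)) for d in r.tip_of(t,"wrist")])
o=r.get_obs();p=np.array(o["tool_pos"]);print(pj(f,p-[0,0,54]))
E
```

```text
6.0 [ 477.8 -250.4  208.5] [179.9  -0.2   3.3] [-0.2 -1.5 -1. ] 0.281 39.5
bore_a [([568.3, -262.8, 40.7], 0.97), ([622.0, -260.0, 38.6], 0.87)]
cell_1 [([428.9, -322.3, 1.0], 0.93), ([496.5, -380.4, 2.4], 0.8), ([475.8, -250.9, 105.5], 0.66), ([434.4, -464.6, 2.6], 0.63)]
[275.1 284.2]
```

View pics/w2.png

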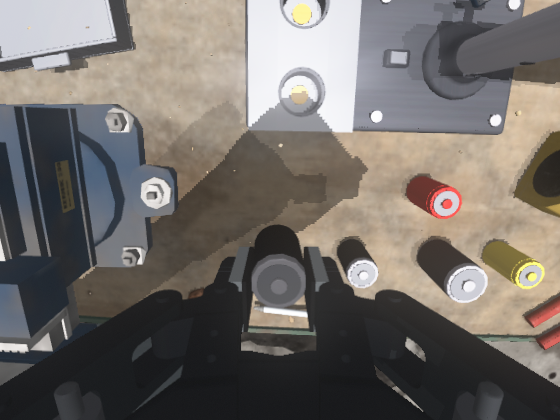

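```bash
python3 - <<'E'
from h import *
import cv2
f=r.grab_frame("wrist")
print("a",bp(f,(301.5,92),42),bp(f,(278,92),42),bp(f,(325,92),42),bp(f,(301.5,68),42),bp(f,(301.5,117),42))
print("c",bp(f,(247,125),42),bp(f,(352,131.5),42))
print("b",bp(f,(304,6),42), "nub",bp(f,(279,287),154.5-1.0))
g=cv2.cvtColor(f["color"],cv2.COLOR_RGB2BGR)[0:150,230:380];cv2.imwrite("pics/w2c.png",cv2.resize(g,None,fx=4,fy=4,interpolation=cv2.INTER_CUBIC))
for c in ["scene","side"]:
    f=r.grab_frame(c)
    for t in ["cell_1","bore_a"]: print(c,t,[(np.round(d["position"],1).tolist(),round(d["conf"],2)) for d in r.tip_of(t,c)])
E
```

```text
a [ 561.7 -260.9   42. ] [ 560.8 -244.6   42. ] [ 562.6 -277.3   42. ] [ 577.3 -259.8   42. ] [ 544.8 -262.2   42. ]
c [ 537.1 -223.6   42. ] [ 536.9 -299.2   42. ]
b [ 616.  -258.7   42. ] nub [ 473.2 -250.1  153.5]
scene cell_1 [([433.4, -463.0, -1.4], 0.98), ([473.9, -247.4, 102.4], 0.8), ([430.3, -323.1, -1.4], 0.74), ([489.6, -376.9, -1.6], 0.72)]
scene bore_a [([564.7, -260.8, 39.7], 0.84), ([622.7, -260.1, 38.1], 0.66)]
side cell_1 [([494.6, -377.4, -1.2], 0.82), ([434.0, -462.1, -4.6], 0.75), ([429.0, -322.3, 4.5], 0.7), ([471.4, -247.1, 102.0], 0.5)]
side bore_a [([623.0, -259.3, 43.4], 0.89), ([563.2, -263.7, 46.3], 0.56)]
```

View pics/w2c.png

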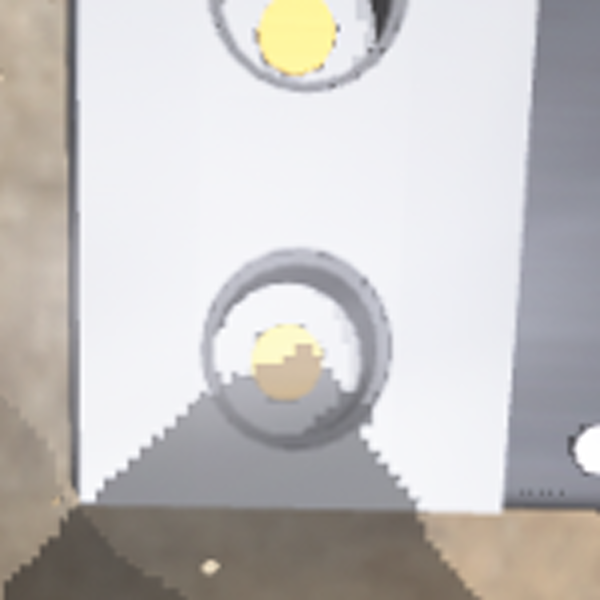

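```bash
python3 - <<'E'
from h import *
f=r.grab_frame("wrist")
print("a",bp(f,(304,87.2),42),[bp(f,p,42) for p in [(280.3,87),(327.8,87),(304,61.8),(304,112.5)]])
print("c",bp(f,(249,125.5),42),bp(f,(355.8,128),42))
print("b near",bp(f,(307,22.8),42))
E
```

```text
a [ 565.9 -263.1   42. ] [array([ 565.1, -246.6,   42. ]), array([ 567. , -279.7,   42. ]), array([ 582.4, -261.9,   42. ]), array([ 548.9, -264.4,   42. ])]
c [ 537.8 -225.7   42. ] [ 540.4 -302.4   42. ]
b near [ 606.9 -262.1   42. ]
```

```bash
python3 -c "
from h import *
rows([(569,-264,190,2),(569,-264,156,2)],0)"
```

```text
[[0,0.76,0.16,0.14,0.08],[0,0.77,0.15,0.14,0.08],[0,0.77,0.15,0.14,0.08],[0,0.0,0.0,0.85,-0.0]]
```

Emit:
{"api": "play_rows", "payload": {"plan": [[0, 0.76, 0.16, 0.14, 0.08], [0, 0.77, 0.15, 0.14, 0.08], [0, 0.77, 0.15, 0.14, 0.08], [0, 0, 0, 0.45, 0], [0, 0, 0, 0.4, 0], [0, 0, 0, 0, 0], [0, 0, 0, 0, 0]]}}

```text
t: 7.13
tool_pos: [568.7, -263.7, 155.5]
tcp_rot: [-180.0, 0.1, 2.0]
force: [-0.1, -0.5, -0.9]
opening: 0.286
grip_force: 39.5
```

```bash
python3 - <<'E'
from h import *
import cv2
st()
ims=[]
for c in ["scene","side","wrist"]:
    f=r.grab_frame(c)
    for t in ["cell_1","bore_a"]: print(c,t,[(np.round(d["position"],1).tolist(),round(d["conf"],2)) for d in r.tip_of(t,c)])
    u,v=(pj(f,[595,-262,60])).astype(int) if c!="wrist" else (280,210)
    h=40 if c!="wrist" else 150
    g=f["color"][max(v-h,0):v+h,max(u-h,0):u+h,::-1]; print(c,max(u-h,0),max(v-h,0),g.shape)
    ims.append(cv2.resize(g,(400,400) if c!="wrist" else (400,400),interpolation=cv2.INTER_CUBIC))
cv2.imwrite("pics/p3.png",np.hstack(ims[:2]));cv2.imwrite("pics/p3w.png",f["color"][:,:,::-1])
E
```

```text
7.13 [ 568.7 -263.7  155.5] [-1.8e+02  1.0e-01  2.0e+00] [-0.1 -0.5 -0.9] 0.286 39.5
scene cell_1 [([433.8, -461.7, -0.2], 0.84), ([431.2, -322.5, -0.1], 0.82), ([489.6, -379.6, -2.6], 0.8), ([566.1, -261.6, 48.2], 0.64)]
scene bore_a [([566.7, -261.2, 37.4], 0.94), ([625.3, -259.5, 41.2], 0.68), ([430.6, -321.5, 0.5], 0.25)]
scene 258 177 (80, 80, 3)
side cell_1 [([428.1, -321.3, 4.0], 0.69), ([569.0, -260.1, 51.0], 0.68), ([434.1, -462.7, -2.8], 0.62), ([493.8, -374.0, -3.5], 0.6)]
side bore_a [([565.7, -260.8, 45.7], 0.69), ([565.5, -263.2, 54.9], 0.67)]
side 258 175 (80, 80, 3)
wrist cell_1 [([567.0, -262.8, 58.0], 0.9), ([496.4, -377.5, 1.5], 0.57)]
wrist bore_a [([565.8, -262.2, 41.2], 0.82), ([621.2, -261.5, 41.0], 0.74)]
wrist 130 60 (300, 300, 3)
```

View pics/p3.png

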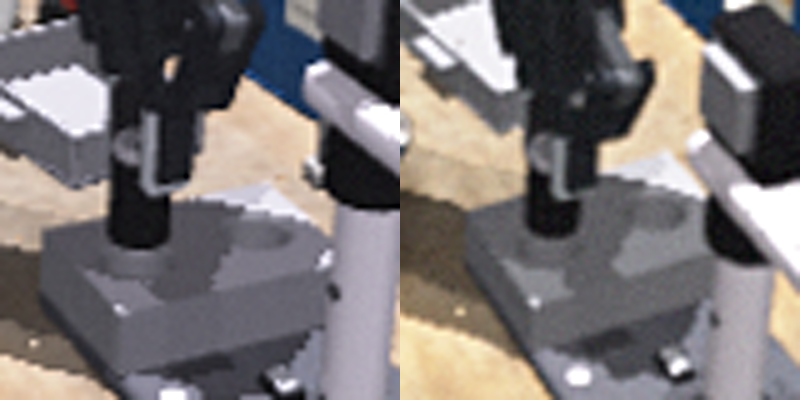

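Emit:
{"api": "play_rows", "payload": {"plan": [[0, -0.02, 0, 0.15, 0], [0, 0, 0, 0.12, 0], [0, 0, 0, 0.12, 0], [0, 0, 0, 0, 0]]}}

```text
t: 7.92
tool_pos: [567.9, -263.4, 139.2]
tcp_rot: [-179.9, 0.1, 2.0]
force: [-0.2, 0.3, -0.5]
opening: 0.284
grip_force: 39.5
```

Emit:
{"api": "play_rows", "payload": {"plan": [[0, 0, 0, 0.12, 0], [0, 0, 0, 0.12, 0], [0, 0, 0, 0.1, 0], [0, 0, 0, 0, 0]]}}

```text
t: 8.25
tool_pos: [568.1, -263.6, 126.0]
tcp_rot: [-180.0, 0.1, 2.0]
force: [-0.2, 0.6, -1.7]
opening: 0.283
grip_force: 39.5
```

Emit:
{"api": "play_rows", "payload": {"plan": [[0.6, 0, 0, 0, 0], [0.6, 0, 0, 0, 0], [0.6, 0, 0, 0, 0], [0.6, 0, 0, -0.4, 0], [0.6, 0, 0, -0.7, 0], [0.6, 0, 0, -0.9, 0], [0.6, 0, 0, 0, 0]]}}

```text
t: 8.83
tool_pos: [570.5, -266.1, 213.9]
tcp_rot: [179.7, -0.5, 2.0]
force: [0.4, -0.8, 0.0]
opening: 0.6
grip_force: 0.0
```

```bash
python3 -c "
from h import *
st()
for c in ['wrist','side']:
  r.grab_frame(c);print([(np.round(d['position'],1).tolist(),round(d['conf'],2)) for d in r.tip_of('cell_1',c)])
rows([(430.5,-322.8,165,2)],.6)"
```

```text
8.83 [ 570.5 -266.1  213.9] [179.7  -0.5   2. ] [ 0.4 -0.8  0. ] 0.6 0.0
[([570.2, -263.2, 18.8], 0.73), ([429.2, -323.1, 3.0], 0.7), ([495.7, -375.6, 0.2], 0.57)]
[([432.1, -463.0, -3.3], 0.73), ([566.8, -262.0, 18.3], 0.65), ([493.5, -376.2, -4.4], 0.65), ([428.4, -321.2, 3.8], 0.51)]
[[0.6,-0.7,0.27,0.21,0.0],[0.6,-0.7,0.27,0.21,0.0],[0.6,-0.7,0.27,0.21,0.0],[0.6,-0.7,0.27,0.21,0.0],[0.6,-0.7,0.27,0.21,0.0]]
```

Emit:
{"api": "play_rows", "payload": {"plan": [[0.6, -0.69, 0.27, 0.21, 0], [0.6, -0.69, 0.27, 0.21, 0], [0.6, -0.69, 0.27, 0.21, 0], [0.6, -0.69, 0.27, 0.21, 0], [0.6, -0.69, 0.26, 0.21, 0], [0.6, 0, 0, 0, 0], [0.6, 0, 0, 0, 0]]}}

```text
t: 9.62
tool_pos: [430.3, -322.8, 164.0]
tcp_rot: [-179.9, 0.2, 1.8]
force: [-0.6, -0.3, 0.3]
opening: 0.602
grip_force: 0.0
```

```bash
python3 - <<'E'
from h import *
import cv2
st()
f=r.grab_frame("wrist");cv2.imwrite("pics/w4.png",f["color"][:,:,::-1])
print([(np.round(d['position'],1).tolist(),round(d['conf'],2)) for d in r.tip_of('cell_1',"wrist")])
o=r.get_obs();p=np.array(o["tool_pos"]);print(pj(f,[p[0],p[1],50]))
E
```

```text
9.62 [ 430.3 -322.8  164. ] [-179.9    0.2    1.8] [-0.6 -0.3  0.3] 0.602 0.0
[([426.9, -323.3, 4.2], 0.79), ([564.8, -262.0, 19.5], 0.62), ([496.1, -377.4, 0.5], 0.6), ([435.1, -465.5, 0.5], 0.57)]
[276.8 228.2]
```

View pics/w4.png

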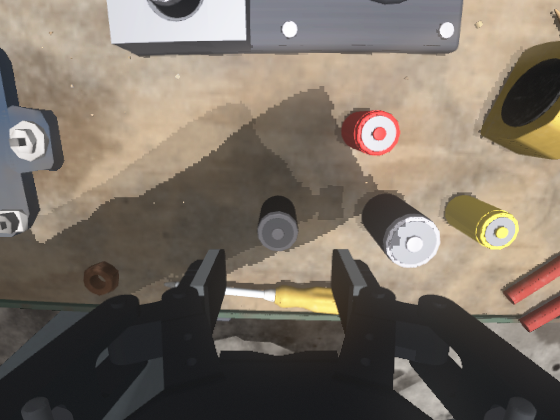

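Emit:
{"api": "play_rows", "payload": {"plan": [[0.6, -0.08, 0, 0.5, 0], [0.6, 0, 0, 0.5, 0], [0.6, 0, 0, 0.54, 0], [0.6, 0, 0, 0, 0], [0, 0, 0, 0, 0], [0, 0, 0, 0, 0], [0, 0, 0, 0, 0], [0, 0, 0, 0, 0], [0, 0, 0, 0, 0]]}}

```text
t: 10.47
tool_pos: [429.8, -322.6, 104.4]
tcp_rot: [179.9, -0.1, 2.0]
force: [-0.4, 0.2, 2.2]
opening: 0.286
grip_force: 39.3
```

Emit:
{"api": "play_rows", "payload": {"plan": [[0, 0, 0, -0.6, 0], [0, 0, 0, -0.9, 0], [0, 0, 0, -0.9, 0], [0, 0, 0, -0.2, 0], [0, 0, 0, 0, 0]]}}

```text
t: 10.88
tool_pos: [430.2, -323.5, 210.7]
tcp_rot: [179.8, -0.3, 2.0]
force: [0.5, -0.4, -0.6]
opening: 0.282
grip_force: 39.4
```

```bash
python3 -c "
from h import *
st()
for c in ['wrist','side','scene']:
  r.grab_frame(c);print([(np.round(d['position'],1).tolist(),round(d['conf'],2)) for d in r.tip_of('cell_1',c)])
rows([(626,-262,203,2)],0)"
```

```text
10.88 [ 430.2 -323.5  210.7] [179.8  -0.3   2. ] [ 0.5 -0.4 -0.6] 0.282 39.4
[([435.9, -463.1, -3.4], 0.79), ([494.7, -376.5, 0.6], 0.74), ([427.8, -324.3, 107.5], 0.66), ([568.8, -262.2, 17.9], 0.56)]
[([493.5, -375.2, -2.4], 0.84), ([566.3, -262.5, 15.4], 0.72), ([433.7, -464.3, -4.9], 0.61)]
[([427.6, -318.0, 102.5], 0.76), ([564.8, -261.4, 14.6], 0.73), ([490.4, -375.6, 0.2], 0.58), ([435.0, -461.7, -0.8], 0.56)]
[[0,0.83,-0.22,0.01,0.0],[0,0.83,-0.22,0.01,0.0],[0,0.83,-0.22,0.01,0.0],[0,0.83,-0.22,0.01,0.0],[0,0.83,-0.22,0.01,0.0],[0,0.83,-0.22,0.01,0.0]]
```

Emit:
{"api": "play_rows", "payload": {"plan": [[0, 0.83, -0.22, 0, 0], [0, 0.83, -0.22, 0, 0], [0, 0.83, -0.22, 0, 0], [0, 0.83, -0.22, 0, 0], [0, 0.83, -0.22, 0, 0], [0, 0.83, -0.22, 0, 0], [0, 0, 0, 0.5, 0], [0, 0, 0, 0.7, 0], [0, 0, 0, 0, 0], [0, 0, 0, 0, 0]]}}

```text
t: 12.02
tool_pos: [625.2, -262.2, 157.1]
tcp_rot: [-179.9, 0.3, 2.0]
force: [-0.2, 0.3, -0.8]
opening: 0.284
grip_force: 39.4
```

```bash
python3 - <<'E'
from h import *
import cv2
st()
ims=[]
for c in ["scene","side","wrist"]:
    f=r.grab_frame(c)
    for t in ["cell_1","bore_a"]: print(c,t,[(np.round(d["position"],1).tolist(),round(d["conf"],2)) for d in r.tip_of(t,c) if d["position"][0]>520])
    u,v=(pj(f,[600,-262,60])).astype(int) if c!="wrist" else (280,210)
    g=f["color"][v-40:v+40,u-40:u+40,::-1]
    ims.append(cv2.resize(g,(400,400),interpolation=cv2.INTER_CUBIC))
cv2.imwrite("pics/p5.png",np.hstack(ims[:2]))
E
```

```text
12.02 [ 625.2 -262.2  157.1] [-179.9    0.3    2. ] [-0.2  0.3 -0.8] 0.284 39.4
scene cell_1 [([565.0, -261.9, 14.4], 0.69), ([625.3, -261.6, 53.3], 0.54)]
scene bore_a [([566.0, -261.5, 39.9], 0.8), ([625.6, -258.3, 40.4], 0.77)]
side cell_1 [([623.3, -262.2, 58.7], 0.65), ([565.2, -260.9, 13.1], 0.44)]
side bore_a [([623.1, -260.3, 41.1], 0.92), ([566.2, -260.7, 42.6], 0.75)]
wrist cell_1 [([565.9, -261.6, 18.4], 0.89), ([625.8, -263.4, 61.2], 0.63)]
wrist bore_a [([623.1, -260.6, 37.9], 0.62)]
```

View pics/p5.png

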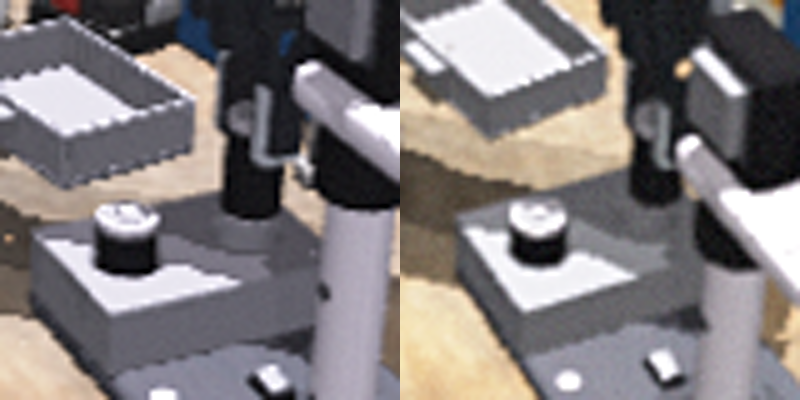

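Emit:
{"api": "play_rows", "payload": {"plan": [[0, -0.02, -0.02, 0.15, 0], [0, 0, 0, 0.14, 0], [0, 0, 0, 0.14, 0], [0, 0, 0, 0, 0]]}}

```text
t: 12.8
tool_pos: [625.0, -261.2, 140.4]
tcp_rot: [-179.9, 0.1, 2.0]
force: [-0.8, -0.0, -1.5]
opening: 0.289
grip_force: 39.4
```

Emit:
{"api": "play_rows", "payload": {"plan": [[0, 0, 0, 0.12, 0], [0, 0, 0, 0.12, 0], [0, 0, 0, 0.1, 0], [0, 0, 0, 0, 0]]}}

```text
t: 13.13
tool_pos: [625.3, -261.5, 127.4]
tcp_rot: [-180.0, 0.1, 2.0]
force: [-1.2, 1.0, -0.8]
opening: 0.283
grip_force: 39.4
```

Emit:
{"api": "play_rows", "payload": {"plan": [[0.6, 0, 0, 0, 0], [0.6, 0, 0, 0, 0], [0.6, 0, 0, 0, 0], [0.6, 0, 0, -0.5, 0], [0.6, 0, 0, -0.9, 0], [0.6, 0, 0, -1, 0], [0.6, 0, 0, -1, -1], [0.6, 0, 0, -1, -1], [0.6, 0, 0, -0.8, -1], [0.6, 0, 0, 0, -1]]}}

```text
t: 13.97
tool_pos: [627.0, -263.8, 345.6]
tcp_rot: [179.4, -0.5, 22.2]
force: [0.3, -1.5, 1.5]
opening: 0.606
grip_force: 0.0
```

Emit:
{"api": "play_rows", "payload": {"plan": [[1, 0, 0, 0, -1], [1, 0, 0, 0, -1], [1, 0, 0, 0, -1], [1, 0, 0, 0, -1], [1, 0, 0, 0, -1], [1, 0, 0, 0, -1], [1, 0, 0, 0, -1], [1, 0, 0, 0, -1], [1, 0, 0, 0, -1], [1, 0, 0, 0, -1]]}}

```text
t: 14.8
tool_pos: [625.6, -262.2, 337.1]
tcp_rot: [180.0, 0.0, 72.2]
force: [-0.4, 0.8, -0.2]
opening: 1.002
grip_force: 0.0
```

Emit:
{"api": "play_rows", "payload": {"plan": [[1, 0, 0, 0, -1], [1, 0, 0, 0, -1], [1, 0, 0, 0, -1], [1, 0, 0, 0, -1], [1, 0, 0, 0, 0], [1, 0, 0, 0, 0]]}}

```text
t: 15.3
tool_pos: [625.5, -262.2, 337.0]
tcp_rot: [180.0, 0.0, 91.8]
force: [0.5, 0.3, -0.1]
opening: 1.001
grip_force: 0.0
```

```bash
python3 - <<'E'
from h import *
import cv2
st()
for c in ["scene","side","wrist"]:
    f=r.grab_frame(c)
    for t in ["cell_1","bore_a","lamp_grip","button_face"]: print(c,t,[(np.round(d["position"],1).tolist(),round(d["conf"],2)) for d in r.tip_of(t,c) if d["position"][0]>520])
cv2.imwrite("pics/w6.png",f["color"][:,:,::-1])
for P in [(602.5,-387,233)]: print(pj(f,P))
E
```

```text
15.3 [ 625.5 -262.2  337. ] [180.    0.   91.8] [ 0.5  0.3 -0.1] 1.001 0.0
scene cell_1 [([563.8, -262.5, 13.7], 0.48)]
scene bore_a [([624.1, -259.1, 38.3], 0.97), ([567.3, -260.7, 38.8], 0.69)]
scene lamp_grip [([601.1, -385.7, 206.9], 0.9)]
scene button_face [([627.1, -259.8, 40.5], 0.63), ([581.9, -383.6, 211.1], 0.54)]
side cell_1 [([623.2, -260.6, 18.8], 0.49), ([564.4, -264.0, 15.3], 0.44)]
side bore_a [([623.6, -263.0, 41.0], 0.84), ([566.3, -263.1, 45.5], 0.62)]
side lamp_grip [([603.0, -384.1, 208.3], 0.88)]
side button_face [([576.5, -384.6, 206.9], 0.54)]
wrist cell_1 [([565.2, -265.3, 19.2], 0.68), ([620.9, -258.6, 19.0], 0.64)]
wrist bore_a [([621.1, -259.6, 42.5], 0.94), ([569.1, -258.4, 37.3], 0.72)]
wrist lamp_grip []
wrist button_face []
[241. 405.]
```

View pics/w6.png

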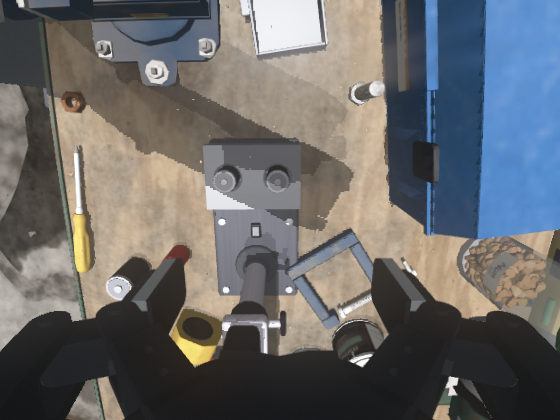

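```bash
python3 -c "
from h import *
rows([(601,-386,337,92.5),(601,-386,260,92.5)],1)"
```

```text
[[1,-0.77,-0.18,-0.0,-0.02],[1,-0.77,-0.18,-0.0,-0.02],[1,-0.77,-0.18,-0.0,-0.02],[1,-0.77,-0.19,-0.0,-0.02],[1,0.0,0.0,0.64,-0.0],[1,0.0,0.0,0.64,-0.0],[1,0.0,0.0,0.64,-0.0]]
```

Emit:
{"api": "play_rows", "payload": {"plan": [[1, -0.77, -0.18, 0, -0.02], [1, -0.77, -0.18, 0, -0.02], [1, -0.77, -0.18, 0, -0.02], [1, -0.77, -0.19, 0, -0.02], [1, 0, 0, 0, 0], [1, 0, 0, 0.5, 0], [1, 0, 0, 0.5, 0], [1, 0, 0, 0.5, 0], [1, 0, 0, 0.42, 0], [1, 0, 0, 0, 0]]}}

```text
t: 16.88
tool_pos: [600.0, -385.0, 255.8]
tcp_rot: [-179.7, -0.2, 92.4]
force: [-0.1, 0.2, -0.3]
opening: 1.004
grip_force: 0.0
```

```bash
python3 - <<'E'
from h import *
st()
for c in ["scene","side"]:
    f=r.grab_frame(c)
    for t in ["lamp_grip","button_face"]: print(c,t,[(np.round(d["position"],1).tolist(),round(d["conf"],2)) for d in r.tip_of(t,c)])
E
```

```text
16.88 [ 600.  -385.   255.8] [-179.7   -0.2   92.4] [-0.1  0.2 -0.3] 1.004 0.0
scene lamp_grip [([600.8, -387.8, 207.2], 0.79), ([624.8, -260.9, 15.5], 0.74)]
scene button_face [([578.9, -385.7, 213.0], 0.48)]
side lamp_grip [([603.6, -382.2, 207.0], 0.88)]
side button_face [([576.0, -387.8, 207.5], 0.61)]
```

Emit:
{"api": "play_rows", "payload": {"plan": [[0.45, 0, 0, 0, 0], [0.45, 0, 0, 0, 0], [0.45, 0, 0, 0, 0], [0.36, 0, 0, 0, 0], [0.36, 0, 0, 0, 0], [0.36, 0, 0, 0, 0]], "newtons": 40}}

```text
t: 17.68
tool_pos: [599.3, -386.5, 260.1]
tcp_rot: [-179.8, -0.0, 92.4]
force: [-7.0, 0.9, 4.9]
opening: 0.361
grip_force: 3.4
```

Emit:
{"api": "play_rows", "payload": {"plan": [[0, 0.0, 0.02, 0, 0], [0, 0, 0, 0, 0], [0, 0, 0, 0, 0], [0, 0, 0, 0, 0]], "newtons": 60}}

```text
t: 18.02
tool_pos: [600.5, -386.5, 260.5]
tcp_rot: [-179.9, -0.0, 92.4]
force: [-5.1, 1.6, 6.1]
opening: 0.323
grip_force: 60.4
```

Emit:
{"api": "play_rows", "payload": {"plan": [[0, 0, 0, -0.15, 0], [0, 0, 0, -0.15, 0], [0, 0, 0, -0.2, 0], [0, 0, 0, 0, 0]]}}

```text
t: 18.35
tool_pos: [600.5, -386.5, 280.8]
tcp_rot: [-179.8, -0.0, 92.4]
force: [-6.7, -0.7, -3.9]
opening: 0.324
grip_force: 60.1
```

Emit:
{"api": "play_rows", "payload": {"plan": [[0, 0, 0, -0.3, 0], [0, 0, 0, -0.35, 0], [0, 0, 0, -0.4, 0], [0, 0, 0, -0.4, 0], [0, 0, 0, -0.3, 0], [0, 0, 0, -0.1, 0], [0, 0, 0, 0, 0], [0, 0, 0, 0, 0]]}}

```text
t: 19.02
tool_pos: [600.5, -386.5, 354.2]
tcp_rot: [-179.8, -0.0, 92.4]
force: [-7.0, -0.8, -3.8]
opening: 0.322
grip_force: 60.6
```

Emit:
{"api": "play_rows", "payload": {"plan": [[0, 0, 0, -0.05, 0], [0, 0, 0, -0.05, 0], [0, 0, 0, -0.05, 0], [0, 0, 0, 0, 0]]}}

```text
t: 19.35
tool_pos: [600.6, -386.4, 360.1]
tcp_rot: [-179.8, -0.0, 92.4]
force: [-7.1, -0.2, -4.5]
opening: 0.321
grip_force: 60.8
```

Emit:
{"api": "play_rows", "payload": {"plan": [[0, 0, 0, -0.03, 0], [0, 0, 0, 0, 0], [0, 0, 0, 0, 0]]}}

```text
t: 19.6
tool_pos: [600.6, -386.5, 360.6]
tcp_rot: [-179.8, -0.0, 92.4]
force: [-6.9, -1.2, -6.3]
opening: 0.324
grip_force: 62.4
```

Emit:
{"api": "play_rows", "payload": {"plan": [[0, 0, 0, -0.04, 0], [0, 0, 0, 0, 0], [0, 0, 0, 0, 0], [0, 0, 0, 0, 0]]}}

```text
t: 19.93
tool_pos: [600.6, -386.5, 360.6]
tcp_rot: [-179.7, -0.1, 92.3]
force: [-5.1, -1.7, -14.2]
opening: 0.321
grip_force: 61.7
```

```bash
python3 - <<'E'
from h import *
for c in ["scene","side"]:
    f=r.grab_frame(c)
    for t in ["lamp_grip","button_face","cell_1","fat_cell"]: print(c,t,[(np.round(d["position"],1).tolist(),round(d["conf"],2)) for d in r.tip_of(t,c)])
st()
E
```

```text
scene lamp_grip [([605.8, -388.0, 308.5], 0.69)]
scene button_face [([585.6, -387.0, 311.1], 0.41)]
scene cell_1 [([432.5, -459.0, -1.7], 0.97), ([491.7, -376.3, 2.5], 0.68), ([626.8, -257.8, 18.4], 0.67), ([564.0, -262.4, 11.8], 0.57)]
scene fat_cell [([428.5, -404.0, 0.3], 0.97)]
side lamp_grip [([601.1, -383.0, 306.1], 0.88), ([567.7, -263.3, 14.1], 0.6)]
side button_face []
side cell_1 [([433.5, -464.9, -3.4], 0.76), ([567.7, -262.7, 19.2], 0.69), ([491.8, -376.2, -4.6], 0.56), ([624.8, -259.0, 17.8], 0.49)]
side fat_cell [([428.8, -405.4, -0.0], 0.64)]
20.43 [ 600.6 -386.5  360.6] [-1.797e+02 -1.000e-01  9.230e+01] [ -5.9  -1.  -13.7] 0.322 61.7
```

Grip at 308 mm, firmly against the top stop (14 N), cells seated, the rest untouched.

```bash
python3 -c "
from bench import r
print(r.job_done())"
```

```text
the job is handed in; nothing more can be done
None
```

The job is handed in: both slim cells are seated nub up in the bores, and the fat cell and the red and yellow look-alikes stand where they were. The arm holds the lamp at its top stop with the button squeezed, ready for you to do up the collar screw.

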